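# Load the lunch carrier in reverse order

## Robot

A 6-joint arm with a two-finger parallel gripper is mounted at the origin on the work surface. World frame = base frame: x ahead of the robot, y to its left, z up, the work surface at z = 0. Lengths are in mm, angles in rad, forces in N, time in s.
With the tool pointing down it reaches from about 300 to 775 mm from the base axis. Payload 14.6 kg.
Tool frame: the origin (TCP) lies between the finger pads; the fingertips stand 8 mm ahead of it and the grasp point (between the pads) lies 11 mm behind it; z points along the fingers, y is the direction in which the jaws open and shut (so a half turn about z gives the same grasp; the last joint's range is limited). The gripper opens to 94 mm and grips with 3 to 60 N. Pads are 16 mm wide; open, the fingers measure 119 mm over their backs; the gripper's body (75 mm by 177 mm) begins 78 mm behind the grasp point.
Start: joints at [-1.28, 0.3, 1.521, -0, 1.321, -0.067], TCP at [192.61, -515.161, 213.446] pointing down, gripper open.
Joint ranges: [-3.03, 3.03], [-0.79, 2.21], [0.23, 2.52], [-1.04, 4.18], [0, 3.07], [-2.55, 2.55]. Speed limits (rad/s): [2.22, 2.22, 2.57, 3.14, 3.14, 3.14].

## Interface

Orientations are given as [roll, pitch, yaw] about the fixed x, y, z axes, in that order (R = Rz(yaw) Ry(pitch) Rx(roll)).
In Python, from cell import manip gives the robot as it stands. The module is installed in compiled form; this text tells all that it offers.
- The arm moves only by the tool send_rows, never from a script. Its argument "series" is a list that holds one entry, the list of rows, each a list of 5 numbers: the opening, from 0 (shut) to 1 (fully open), then the shift along the tool's x, y, z in mm, then the turn about the tool's z in degrees. In form: [[[gripper, dx, dy, dz, roll], ...]]. A call has 1 to 10 rows; each row is the pose to reach, as a shift and turn from the pose commanded when the call began, along the tool's axes at that moment; what a row does not reach only later rows make up. A row lasts 1/10 s, in which the tool goes at most 50 mm and 8.59 degrees, less where a joint would pass 70% of its speed; a pose out of reach is approached as far as the arm can. A call with a gripper value outside its range is refused whole. The fingers move at their own pace and stop on an object; "newtons" is the grip in N (left out, the last holds). Time passes only in rows, so rows that repeat a pose let the fingers close. It gives the time, the measured TCP pose, the force and the opening at its end, in the units of the state.
- manip.read_state(): the state, without advancing time (a new reading comes with each control period).
- manip.camera(name): name is "scene" or "top"; returns a dict with "img" (420x560x3 uint8, red, green, blue), "vfov" (degrees; the focal length in pixels is half the picture's height over the tangent of half this angle, whatever the lens; pixels are square), "cx", "cy" (the principal point, pixels), "dist" ([k1, k2, p1, p2, k3] as OpenCV has them; the pictures are not rectified), "pose" (4x4, takes a point from camera to world coordinates). Camera axes: x right, y down, z forward; pixel columns grow to the right and rows downward; lengths in mm; the calibration is good to about 2 mm. A picture is of the moment at which its call begins. There is no depth.
- manip.sign_off(): hands the job in, once; it reports no verdict.
Trained networks look in a picture, given as the dict that the camera call returned (one of the last four; its "shot" number tells which), for a name from the list of things; names that differ only in an ending like _2 or _b are one class to them, and where a whole thing is asked for, a point or a joint stands for the part that bears it (a point fixed in the world has none). Each returns a list of dicts, best first, with "conf" (0 to 1); they miss things now and then, are a little off and sometimes report something else, mostly with a low value. They report only what shows in the picture. A call takes as long as a camera call. They do not tell look-alikes from the thing itself.
- manip.find_in(target, picture): "rect" ([left, top, width, height] in pixels, round what is visible of it).
- manip.silhouettes(target, picture): "pixels" (420x560 bool, what is visible of it) and "rect" ([left, top, width, height] in pixels, round what is visible of it).
The state is a dict: "clock": time; "joints": joint angles; "qd": joint speeds; "effort": joint torques, N m; "eef_pos": TCP position; "eef_rot": TCP orientation; "wrist_force": force on the tool from outside, world axes, zero at the start; "moment": the same for the moment, N m; "finger_gap": finger opening in mm.
Only numpy, scipy, OpenCV 4.12 (cv2) and the standard library are available. Lean on these libraries where they do the work, as an engineer would, in place of code of your own. Each camera call takes 0.05 s, during which the arm holds its last target. There are 200 camera calls.

## Task

The bamboo carrier gets turned end for end when it goes into the fridge, so move the four lunch things from their cork mats on the drip tray into the carrier in reverse order: as seen from the robot, the thing at the left end of the row goes into the bay at the right end of the carrier, the next one into the next bay, and so on, until the right-hand thing stands in the left-hand bay. Stand each upright and flat on the floor of its own bay, keep it upright on the way, and set it down gently rather than dropping it.

Things in the scene. Friction and masses are not known exactly. Their poses are not given: they have to be found in the camera images.
- foodjar: Insulated food jar, a purple cylinder with a bare steel lid of the same width: diameter 62 mm, 92 mm tall in all (lid the top 22 mm), about 0.3 kg. Loose, stands upright on its mat at the start (base 9 mm above the bench), up to 6 mm off the mat centre and turned up to 12 degrees; origin at the centre of its underside, z up.
- clipbox: Clear plastic container with a white clip-on lid, 58 x 58 mm square, 66 mm tall (lid the top 14 mm), about 0.16 kg; flat side walls face its x and y; small grey clips stand 3 mm proud of the two y faces, so it is best taken across x. Loose, stands upright on its mat at the start (base 9 mm above the bench), up to 6 mm off the mat centre and turned up to 12 degrees; origin at the centre of its underside, z up.
- iceblock: Black silicone ice block, a plain ribbed block 46 mm along its x, 58 mm along its y, 60 mm tall, about 0.17 kg; best taken across x. Loose, stands upright on its mat at the start (base 9 mm above the bench), up to 6 mm off the mat centre and turned up to 12 degrees; origin at the centre of its underside, z up.
- honeyjar: Small six-sided amber glass jar with a round steel lid: 50 mm across flats (two of the flats face its +x and -x), 58 mm across corners along its y, glass 54 mm tall, lid 47 mm in diameter above it to 68 mm, about 0.2 kg. Loose, stands upright on its mat at the start (base 9 mm above the bench), up to 6 mm off the mat centre and turned up to 12 degrees; origin at the centre of its underside, z up.
- mat_round: Round mat, 78 mm in diameter, of cork, 5 mm thick, fixed on a low aluminium drip tray; origin: centre of its underside; y along the row to its left end, x away from the robot. The food jar stands on it at the start. The four mats lie in a straight row 84 mm apart, all turned alike, in an order that changes.
- mat_square: Square mat, 76 x 76 mm, of cork, 5 mm thick, fixed on a low aluminium drip tray; origin: centre of its underside; y along the row to its left end, x away from the robot. The clip-lid container stands on it at the start. The four mats lie in a straight row 84 mm apart, all turned alike, in an order that changes.
- mat_oblong: Oblong mat, 62 mm (x) by 80 mm (y), of cork, 5 mm thick, fixed on a low aluminium drip tray; origin: centre of its underside; y along the row to its left end, x away from the robot. The ice block stands on it at the start. The four mats lie in a straight row 84 mm apart, all turned alike, in an order that changes.
- mat_hex: Six-sided mat, 70 mm across flats, of cork, 5 mm thick, fixed on a low aluminium drip tray; origin: centre of its underside; y along the row to its left end, x away from the robot. The six-sided jar stands on it at the start. The four mats lie in a straight row 84 mm apart, all turned alike, in an order that changes.
- carrier: Low bamboo carrier, fixed, 96 (x) by 341 mm (y), a steel loop at each end. Origin: centre of its underside; x away from the robot, y to its left end. Four bays in a row, centres at x 0, y +126, +42, -42, -126 mm, each 84 (x) by 79 mm (y) inside. Floor top 4 mm, walls and dividers 14 mm above the origin. Roughly parallel to the row of mats, nearer or farther than it; both turned at most 7 degrees.
- driptray: Low aluminium drip tray, fixed, 100 (x) by 350 mm (y), 4 mm thick with 6 mm long edges, carrying the four mats. Origin: centre of its underside; x away from the robot, y to its left end. Mat places at x 0, y +126, +42, -42, -126 mm.
Mind the look-alikes: they are no part of the job. Leave any pink look-alike of the mat_round alone.

How it is judged (in metres and radians):
At the end, for the whole second after the job is handed in: All four things stand released and at rest in the carrier, one to a bay, in the reverse of their mats' order (leftmost mat: right-hand bay), each flat on the bay floor (base within 4 mm, tilt under 0.08 rad), within 18 mm of the bay centre along the row and 22 mm across (((y of mat_round in the frame of driptray between -0.146 and -0.106 m and y of foodjar in the frame of carrier between 0.108 and 0.144 m) or (y of mat_round in the frame of driptray between -0.062 and -0.022 m and y of foodjar in the frame of carrier between 0.024 and 0.06 m) or (y of mat_round in the frame of driptray between 0.022 and 0.062 m and y of foodjar in the frame of carrier between -0.06 and -0.024 m) or (y of mat_round in the frame of driptray between 0.106 and 0.146 m and y of foodjar in the frame of carrier between -0.144 and -0.108 m)) and x of foodjar in the frame of carrier between -0.022 and 0.022 m and z of foodjar in the frame of carrier between 0 and 0.008 m and angle between each of foodjar, clipbox, iceblock, honeyjar's own z axis and vertical below 0.08 rad and linear speed of each of foodjar, clipbox, iceblock, honeyjar below 0.02 m/s and angular speed of each of foodjar, clipbox, iceblock, honeyjar below 0.2 rad/s and ((y of mat_square in the frame of driptray between -0.146 and -0.106 m and y of clipbox in the frame of carrier between 0.108 and 0.144 m) or (y of mat_square in the frame of driptray between -0.062 and -0.022 m and y of clipbox in the frame of carrier between 0.024 and 0.06 m) or (y of mat_square in the frame of driptray between 0.022 and 0.062 m and y of clipbox in the frame of carrier between -0.06 and -0.024 m) or (y of mat_square in the frame of driptray between 0.106 and 0.146 m and y of clipbox in the frame of carrier between -0.144 and -0.108 m)) and x of clipbox in the frame of carrier between -0.022 and 0.022 m and z of clipbox in the frame of carrier between 0 and 0.008 m and ((y of mat_oblong in the frame of driptray between -0.146 and -0.106 m and y of iceblock in the frame of carrier between 0.108 and 0.144 m) or (y of mat_oblong in the frame of driptray between -0.062 and -0.022 m and y of iceblock in the frame of carrier between 0.024 and 0.06 m) or (y of mat_oblong in the frame of driptray between 0.022 and 0.062 m and y of iceblock in the frame of carrier between -0.06 and -0.024 m) or (y of mat_oblong in the frame of driptray between 0.106 and 0.146 m and y of iceblock in the frame of carrier between -0.144 and -0.108 m)) and x of iceblock in the frame of carrier between -0.022 and 0.022 m and z of iceblock in the frame of carrier between 0 and 0.008 m and ((y of mat_hex in the frame of driptray between -0.146 and -0.106 m and y of honeyjar in the frame of carrier between 0.108 and 0.144 m) or (y of mat_hex in the frame of driptray between -0.062 and -0.022 m and y of honeyjar in the frame of carrier between 0.024 and 0.06 m) or (y of mat_hex in the frame of driptray between 0.022 and 0.062 m and y of honeyjar in the frame of carrier between -0.06 and -0.024 m) or (y of mat_hex in the frame of driptray between 0.106 and 0.146 m and y of honeyjar in the frame of carrier between -0.144 and -0.108 m)) and x of honeyjar in the frame of carrier between -0.022 and 0.022 m and z of honeyjar in the frame of carrier between 0 and 0.008 m); the robot touches nothing.
It fails at once if a thing is tipped by more than about 35 degrees (angle between any of foodjar, clipbox, iceblock, honeyjar's own z axis and vertical above 0.6 rad).
It fails at once if a thing is dropped or banged down onto the carrier (falls at more than 0.6 m/s, a free drop of about 18 mm) ((linear speed of foodjar above 0.6 m/s and z of foodjar in the frame of carrier below 0.02 m and horizontal distance between foodjar and carrier below 0.18 m) or (linear speed of clipbox above 0.6 m/s and z of clipbox in the frame of carrier below 0.02 m and horizontal distance between clipbox and carrier below 0.18 m) or (linear speed of iceblock above 0.6 m/s and z of iceblock in the frame of carrier below 0.02 m and horizontal distance between iceblock and carrier below 0.18 m) or (linear speed of honeyjar above 0.6 m/s and z of honeyjar in the frame of carrier below 0.02 m and horizontal distance between honeyjar and carrier below 0.18 m)).
It also fails if it takes over 102 s, if anything falls off the work surface, if the arm or the gripper's body presses on something with over 40 N, if the wrist force passes 120 N, or if a joint passes its speed limit or range.

## Working session

There is one attempt and no reset: what is moved stays moved. The work goes in short steps, Python scripts to look and compute and a tool call to move; the robot and the scene stay as the last step left them, time stands still between calls to the robot, and variables do not carry over. Pictures are saved under pics/ and viewed, about 12 in all and at most 16, crops included, and the job is handed in when it is done.

Besides the shell and the picture viewer there is one more tool, called after "Call:" as a command line: name --argument value ..., lists and objects as JSON in quotes. send_rows: Moves the arm, as the interface text tells. Its arguments: {"type":"object","properties":{"series":{"type":"array"},"newtons":{"type":"number"}},"required":["series"]}

```bash
mkdir -p pics; ls
python3 - <<'E'
from cell import manip
import cv2,numpy as np
s=manip.read_state(); print(s)
for n in("scene","top"):
    c=manip.camera(n); cv2.imwrite(f"pics/{n}0.png",c["img"][:,:,::-1]); print(n,c["vfov"],c["cx"],c["cy"],c["dist"],np.round(c["pose"],3).tolist())
    for t in("foodjar","clipbox","iceblock","honeyjar","mat_round","mat_square","mat_oblong","mat_hex","carrier","driptray"):
        print(t,[(np.round(d["rect"]).tolist(),round(d["conf"],2)) for d in manip.find_in(t,c)][:3])
E
```

```text
pics
{'clock': 0.0, 'joints': array([-1.27960246e+00,  3.00457386e-01,  1.52157376e+00, -8.34035741e-06,
        1.32072957e+00, -6.65954755e-02]), 'qd': array([-0.00067308, -0.00110208, -0.00080576,  0.00035128,  0.00084249,
        0.00117789]), 'effort': array([-4.16173192e-03, -5.31815994e+01, -3.52737272e+01,  7.07099866e-02,
        2.45191134e-02, -9.99170879e-05]), 'eef_pos': array([ 192.53559526, -514.92287849,  212.89695481]), 'eef_rot': array([-3.14042664e+00, -6.96697010e-05,  3.57791368e-01]), 'wrist_force': array([ 0.05264114, -0.25565775,  0.60520864]), 'moment': array([-0.04508074, -0.01032079,  0.00583715]), 'finger_gap': 93.721417474653}
scene 46.82076672286897 278.1275596807385 209.0794793614571 [-0.04105798  0.          0.          0.          0.        ] [[0.018, 0.841, -0.541, 1034.516], [1.0, -0.017, 0.007, -4.306], [-0.003, -0.541, -0.841, 755.837], [0.0, 0.0, 0.0, 1.0]]
foodjar [([277.0, 122.0, 34.0, 56.0], 0.85), ([313.0, 130.0, 38.0, 42.0], 0.66), ([357.0, 121.0, 43.0, 49.0], 0.25)]
clipbox [([357.0, 125.0, 44.0, 46.0], 0.7)]
iceblock [([313.0, 129.0, 41.0,
[... 563 characters left out ...]
        0.          0.          0.        ] [[0.143, -0.969, 0.203, 431.403], [-0.99, -0.14, 0.025, -19.184], [0.004, -0.204, -0.979, 696.581], [0.0, 0.0, 0.0, 1.0]]
foodjar [([225.0, 259.0, 39.0, 39.0], 0.58)]
clipbox [([110.0, 254.0, 55.0, 43.0], 0.83), ([117.0, 246.0, 215.0, 72.0], 0.56)]
iceblock [([173.0, 265.0, 38.0, 31.0], 0.68)]
honeyjar [([281.0, 267.0, 38.0, 36.0], 0.58)]
mat_round [([349.0, 275.0, 49.0, 45.0], 0.84), ([236.0, 261.0, 37.0, 44.0], 0.65)]
mat_square [([124.0, 251.0, 49.0, 52.0], 0.96)]
mat_oblong [([177.0, 262.0, 49.0, 36.0], 0.84)]
mat_hex [([276.0, 263.0, 50.0, 43.0], 0.64)]
carrier [([132.0, 118.0, 218.0, 93.0], 0.93)]
driptray [([115.0, 246.0, 220.0, 74.0], 0.6)]
```

View pics/top0.png

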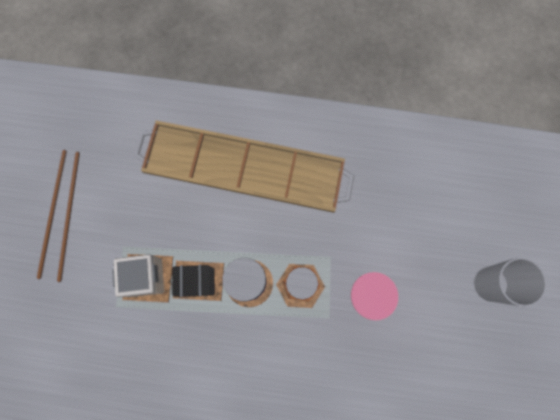

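View pics/scene0.png

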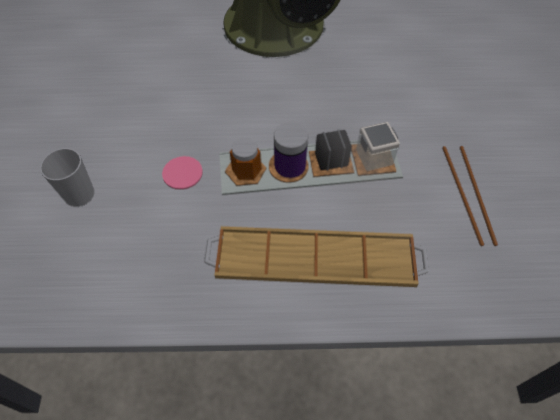

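```bash
cat > h.py <<'E'
from cell import manip
import cv2,numpy as np
from scipy.optimize import minimize
from scipy.spatial.transform import Rotation as Ro
def proj(c,P):
    f=210/np.tan(np.radians(c["vfov"]/2)); T=np.linalg.inv(c["pose"])
    K=np.array([[f,0,c["cx"]],[0,f,c["cy"]],[0,0,1]])
    return cv2.projectPoints(np.float64(P),cv2.Rodrigues(T[:3,:3])[0],T[:3,3],K,np.array(c["dist"]))[0][:,0]
def box(x,y,z0,z1): return np.array([[a*x/2,b*y/2,z] for a in(-1,1) for b in(-1,1) for z in(z0,z1)])
def cyl(d,z0,z1,n=40,o=0): return np.array([[d/2*np.cos(t),d/2*np.sin(t),z] for t in o+np.arange(n)*2*np.pi/n for z in(z0,z1)])
M=dict(foodjar=cyl(62,0,92),clipbox=np.vstack([box(58,58,0,66)]),iceblock=box(46,58,0,60),
 honeyjar=np.vstack([cyl(57.7,0,54,6,np.pi/6),cyl(47,54,68)]),carrier=box(96,341,0,14),driptray=box(100,350,0,5))
def place(p,P,z): return P@Ro.from_euler('z',p[2],degrees=True).as_matrix().T+[p[0],p[1],z]
def mask(c,P):
    m=np.zeros((840*2,1120*2),np.uint8); h=cv2.convexHull(np.float32(proj(c,P)))
    cv2.fillConvexPoly(m,np.int32(np.round((h+.5)*4*16)),1,shift=4); return cv2.resize(m.astype(np.float32),(560,420),interpolation=cv2.INTER_AREA)
def fit(n,shots,p0,z,hull=False):
    """shots: [(cam, boolmask)]"""
    S=[]
    for c,m in shots:
        m=m.astype(np.uint8)
        if n=='carrier': m=cv2.morphologyEx(m,cv2.MORPH_OPEN,np.ones((9,9)))
        if hull:
            k=np.zeros_like(m); cv2.fillConvexPoly(k,cv2.convexHull(cv2.findNonZero(m)),1); m=k
        S.append((c,m.astype(np.float32)))
    def cost(p):
        e=0
        for c,m in S:
            q=mask(c,place(p,M[n],z)); e+=1-np.minimum(q,m).sum()/np.maximum(q,m).sum()
        return e/len(S)
    r=minimize(cost,p0,method='Nelder-Mead',options=dict(initial_simplex=np.array(p0)+np.array([[0,0,0],[12,0,0],[0,12,0],[0,0,10]]),xatol=.1,fatol=1e-4,maxiter=150))
    return np.round(r.x,1),round(r.fun,3)
def ray(c,u,z):
    f=210/np.tan(np.radians(c["vfov"]/2)); K=np.array([[f,0,c["cx"]],[0,f,c["cy"]],[0,0,1]])
    d=np.append(cv2.undistortPoints(np.float64([[u]]),K,np.array(c["dist"]))[0,0],1); d=c["pose"][:3,:3]@d; o=c["pose"][:3,3]
    return o+d*(z-o[2])/d[2]
def to(xyz,yaw,s=None):
    """tool shift (mm) and roll (deg) to TCP target, world yaw deg"""
    s=s or manip.read_state(); R=Ro.from_euler('xyz',s["eef_rot"])
    d=R.inv().apply(np.array(xyz)-s["eef_pos"]); y=np.degrees(s["eef_rot"][2])
    return np.round(d,1),round(-((yaw-y+180)%360-180),1)
E
python3 - <<'E'
from h import *
C=[manip.camera(n) for n in("scene","top")]
t=C[1]
for n,u,z in(("carrier",(246,167),7),("driptray",(222,283),3),("clipbox",(133,275),75),("iceblock",(192,280),69),("foodjar",(245,279),101),("honeyjar",(301,283),77)):
    p=ray(t,u,z); sh=[]
    for c in C:
        q=proj(c,[p])[0]; 
        for d in manip.silhouettes(n,c):
            l,tp,w,h=d["rect"]
            if d["conf"]>.3 and l-8<q[0]<l+w+8 and tp-8<q[1]<tp+h+8: sh.append((c,d["pixels"])); break
    z0=0 if n in("carrier","driptray") else 9
    args=([p[0],p[1],-5],z0,z0==0)
    print(n,len(sh),fit(n,sh,*args),[fit(n,[s],*args) for s in sh],[s[1].sum() for s in sh])
E
```

```text
carrier 2 (array([649.7,  64.9,  -3.7]), np.float64(0.04)) [(array([649.8,  64.3,  -3.8]), np.float64(0.021)), (array([649.1,  65.7,  -3.4]), np.float64(0.057))] [np.int64(10841), np.int64(11485)]
driptray 2 (array([448.6,  65.5,   5.3]), np.float64(0.068)) [(array([450. ,  63.6,   5.2]), np.float64(0.083)), (array([447.6,  66.7,   5.5]), np.float64(0.041))] [np.int64(2476), np.int64(5219)]
clipbox 2 (array([435.2, 194.3,  15.4]), np.float64(0.073)) [(array([435.3, 192. ,  10.5]), np.float64(0.064)), (array([435.1, 195.9,  15.6]), np.float64(0.047))] [np.int64(1586), np.int64(2010)]
iceblock 2 (array([441.1, 108.2,   9.8]), np.float64(0.08)) [(array([440.9, 107.7,   6.3]), np.float64(0.08)), (array([441.2, 108.2,   9.8]), np.float64(0.069))] [np.int64(1221), np.int64(1304)]
foodjar 2 (array([453.5,  26.5,   1.4]), np.float64(0.064)) [(array([454.6,  25.9,  -2.3]), np.float64(0.069)), (array([453.5,  27.2,  -3.3]), np.float64(0.051))] [np.int64(1644), np.int64(1486)]
honeyjar 2 (array([461.7, -57.2,  -3.1]), np.float64(0.058)) [(array([462.3, -57.9,  -1.2]), np.float64(0.042)), (array([ 4.612e+02, -5.640e+01, -4.000e-01]), np.float64(0.047))] [np.int64(1094), np.int64(961)]
```

```bash
python3 -c "
from h import *
print(to([461.5,-57,150],88))"
```

```text
(array([ 412.3, -335. ,   63.4]), np.float64(-67.5))
```

Call:
send_rows --series '[[[1, 206, -167, 30, -33], [1, 412, -335, 50, -67.5], [1, 412, -335, 50, -67.5], [1, 412, -335, 50, -67.5], [1, 412, -335, 50, -67.5], [1, 412, -335, 50, -67.5], [1, 412, -335, 50, -67.5], [1, 412, -335, 50, -67.5], [1, 412, -335, 50, -67.5], [1, 412, -335, 50, -67.5]]]' --newtons 25

```text
clock: 2.8
eef_pos: [445.1, -83.8, 166.6]
eef_rot: [3.141, 0.0, 1.536]
wrist_force: [0.4, -1.3, -0.3]
finger_gap: 94.5
```

```bash
python3 -c "
from h import *
s=manip.read_state();print(s['clock'],s['eef_pos'],s['wrist_force'],s['qd'].round(2))
print(to([461.5,-57,36],88))"
```

```text
2.8 [445.12107349 -83.75565778 166.6249438 ] [ 0.43757057 -1.27182535 -0.25653404] [ 1.09  0.38 -0.32  0.   -0.07  1.09]
(array([ 27.3,  15.4, 130.6]), np.float64(0.0))
```

Call:
send_rows --series '[[[1, 0, 0, 0, 0], [1, 0, 0, 0, 0], [1, 0, 0, 0, 0]]]'

```text
clock: 3.1
eef_pos: [444.1, -86.5, 166.6]
eef_rot: [3.142, 0.0, 1.535]
wrist_force: [-0.3, 0.1, -0.4]
finger_gap: 94.3
```

```bash
python3 -c "
from h import *
s=manip.read_state();print(s['clock'],s['eef_pos'],s['wrist_force'],s['qd'].round(2))
print(to([461.5,-57,36],88))"
```

```text
3.1 [444.06892257 -86.54964718 166.59778223] [-0.29892766  0.10482877 -0.38058578] [-0.02 -0.01  0.    0.    0.    0.  ]
(array([ 30.2,  16.4, 130.6]), np.float64(-0.0))
```

Call:
send_rows --series '[[[1, 30, 16.5, 0, 0], [1, 30, 16.5, 20, 0], [1, 30, 16.5, 45, 0], [1, 30, 16.5, 70, 0], [1, 30, 16.5, 95, 0], [1, 30, 16.5, 115, 0], [1, 30, 16.5, 130, 0], [1, 30, 16.5, 130, 0], [0, 30, 16.5, 130, 0], [0, 30, 16.5, 130, 0]]]' --newtons 25

```text
clock: 4.1
eef_pos: [462.4, -57.0, 37.5]
eef_rot: [3.14, 0.0, 1.535]
wrist_force: [0.1, 0.9, 0.4]
finger_gap: 81.5
```

Call:
send_rows --series '[[[0, 0, 0, 0, 0], [0, 0, 0, 0, 0], [0, 0, 0, 0, 0], [0, 0, 0, 0, 0], [0, 0, 0, 0, 0]]]'

```text
clock: 4.6
eef_pos: [461.8, -56.3, 36.6]
eef_rot: [-3.141, -0.0, 1.536]
wrist_force: [-2.9, -0.2, 4.4]
finger_gap: 49.7
```

```bash
python3 -c "
from h import *
s=manip.read_state();print(s['clock'],s['eef_pos'],s['wrist_force'],s['finger_gap'])
c=manip.camera('scene');cv2.imwrite('pics/g1.png',cv2.resize(c['img'][80:320,140:440,::-1],None,fx=2.5,fy=2.5))
print(to([461.5,-57,146],86.3),to([658,190.5,146],86.3))"
```

```text
4.6 [461.79960381 -56.2803418   36.64013993] [-2.89599163 -0.184985    4.40046396] 49.715184366957125
(array([  -0.7,   -0.3, -109.4]), np.float64(1.7)) (array([ 253.5,  187.5, -109.5]), np.float64(1.7))
```

View pics/g1.png

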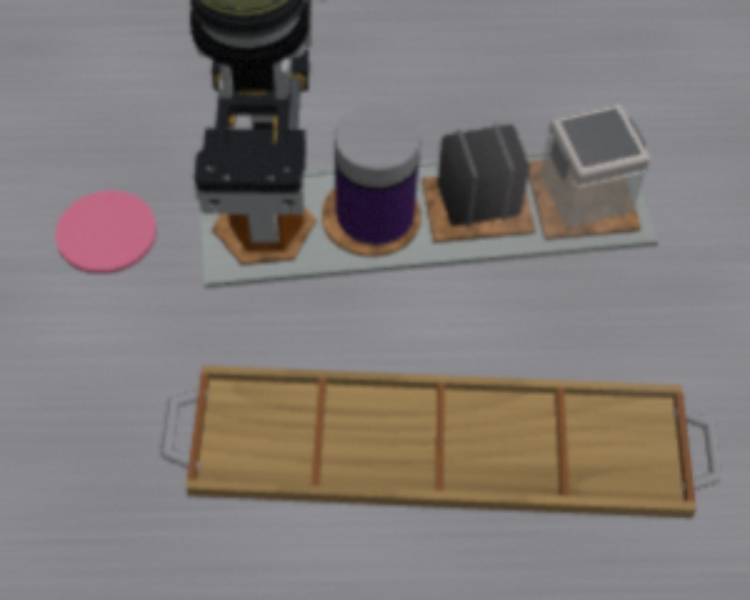

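Call:
send_rows --series '[[[0, 0, 0, -15, 0], [0, 0, 0, -50, 0], [0, 0, 0, -90, 0], [0, 20, 15, -110, 0], [0, 50, 37, -110, 1], [0, 80, 59, -110, 1.7], [0, 110, 81, -110, 1.7], [0, 140, 103, -110, 1.7], [0, 170, 125, -110, 1.7], [0, 195, 144, -110, 1.7]]]'

```text
clock: 5.65
eef_pos: [613.3, 135.2, 145.8]
eef_rot: [-3.141, 0.0, 1.507]
wrist_force: [0.1, -1.3, -2.6]
finger_gap: 50.0
```

Call:
send_rows --series '[[[0, 25, 18, 0, 0], [0, 43, 32, 0, 0], [0, 54, 40, 0, 0], [0, 58, 43.5, 0, 0], [0, 58, 43.5, 0, 0], [0, 58, 43.5, 0, 0], [0, 58, 43.5, 0, 0]]]'

```text
clock: 6.35
eef_pos: [659.6, 187.9, 146.7]
eef_rot: [-3.142, 0.0, 1.506]
wrist_force: [-0.7, 0.4, -2.2]
finger_gap: 50.0
```

```bash
python3 -c "
from h import *
s=manip.read_state();print(s['clock'],s['eef_pos'],s['wrist_force'],s['finger_gap'])
print(to([658,190.5,31.6],86.3))"
```

```text
6.35 [659.58165093 187.91334356 146.66809028] [-0.7164429   0.3965847  -2.20512081] 49.96663629284412
(array([  2.5,  -1.7, 115.1]), np.float64(-0.0))
```

Call:
send_rows --series '[[[0, 2.5, -1.7, 20, 0], [0, 2.5, -1.7, 45, 0], [0, 2.5, -1.7, 70, 0], [0, 2.5, -1.7, 90, 0], [0, 2.5, -1.7, 102, 0], [0, 2.5, -1.7, 108, 0], [0, 2.5, -1.7, 111, 0], [0, 2.5, -1.7, 113, 0], [0, 2.5, -1.7, 114, 0], [0, 2.5, -1.7, 114, 0]]]'

```text
clock: 7.35
eef_pos: [658.5, 191.3, 33.0]
eef_rot: [3.141, -0.0, 1.506]
wrist_force: [1.2, 0.2, -2.1]
finger_gap: 49.6
```

```bash
python3 -c "
from h import *
s=manip.read_state();print(s['clock'],s['eef_pos'],s['wrist_force'],s['finger_gap'])
c=manip.camera('scene');cv2.imwrite('pics/p1.png',cv2.resize(c['img'][140:320,180:460,::-1],None,fx=2.5,fy=2.5))"
```

```text
7.35 [658.46507607 191.25384063  33.03411347] [ 1.18762263  0.15890277 -2.14864321] 49.60844532380161
```

View pics/p1.png

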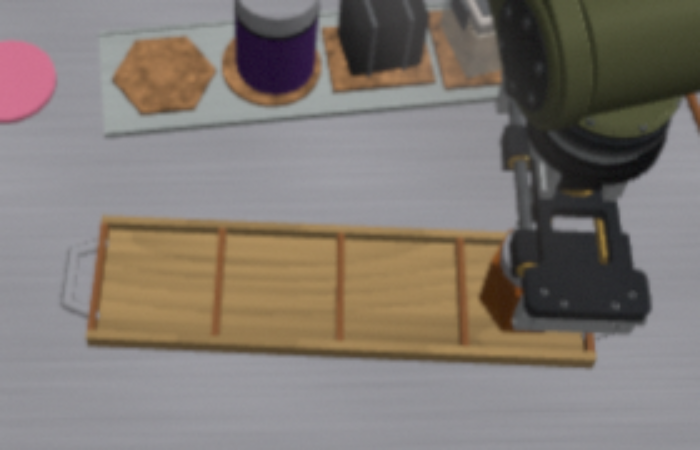

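Call:
send_rows --series '[[[0, 0, 0, 1, 0], [0, 0, 0, 1.5, 0], [0.6, 0, 0, 1.5, 0], [0.8, 0, 0, 1.5, 0], [1, 0, 0, 1.5, 0], [1, 0, 0, 1.5, 0], [1, 0, 0, 1.5, 0], [1, 0, 0, -10, 0], [1, 0, 0, -40, 0], [1, 0, 0, -80, 0]]]'

```text
clock: 8.4
eef_pos: [657.5, 191.0, 112.6]
eef_rot: [-3.139, 0.001, 1.506]
wrist_force: [0.1, 0.6, 0.0]
finger_gap: 93.8
```

```bash
python3 -c "
from h import *
s=manip.read_state();print(s['clock'],s['eef_pos'],s['wrist_force'],s['finger_gap'])
print(to([453.5,26.5,150],90), to([453.5,26.5,145],90))"
```

```text
8.4 [657.50662228 190.98569099 112.63593877] [0.0505889  0.56170608 0.00770522] 93.82685658269209
(array([-177.3, -193.1,  -36.7]), np.float64(-3.7)) (array([-177.3, -193. ,  -31.7]), np.float64(-3.7))
```

Call:
send_rows --series '[[[1, 0, 0, -35, 0], [1, -27, -29, -37, 0], [1, -57, -61, -37, -1], [1, -87, -94, -37, -2], [1, -117, -127, -37, -3], [1, -147, -160, -37, -3.7], [1, -168, -183, -37, -3.7], [1, -177, -193, -37, -3.7], [1, -177, -193, -37, -3.7], [1, -177, -193, -37, -3.7]]]'

```text
clock: 9.4
eef_pos: [455.3, 27.4, 150.1]
eef_rot: [3.14, -0.0, 1.571]
wrist_force: [0.7, 0.0, 0.1]
finger_gap: 93.6
```

```bash
python3 -c "
from h import *
s=manip.read_state();print(s['clock'],s['eef_pos'],s['wrist_force'],s['finger_gap'])
print(to([453.5,26.5,44],90))
c=manip.camera('scene');cv2.imwrite('pics/p2.png',cv2.resize(c['img'][80:320,140:440,::-1],None,fx=2.5,fy=2.5))
for n,p in(('honeyjar',[657,191,-4]),):
  for d in manip.silhouettes(n,c)[:2]: print(d['conf'],d['rect'],fit(n,[(c,d['pixels'])],p,4))
"
```

```text
9.4 [455.26602225  27.42593176 150.08593284] [0.73037928 0.00852781 0.13325362] 93.55922710769788
(array([ -0.9,  -1.9, 106.1]), np.float64(-0.0))
0.88 [372.3, 233.7, 36.7, 38.2] (array([658.6, 188.3,  -2.3]), np.float64(0.095))
0.51 [267.1, 157.7, 41.0, 24.8] (array([657., 191.,  -4.]), np.float64(1.0))
```

View pics/p2.png

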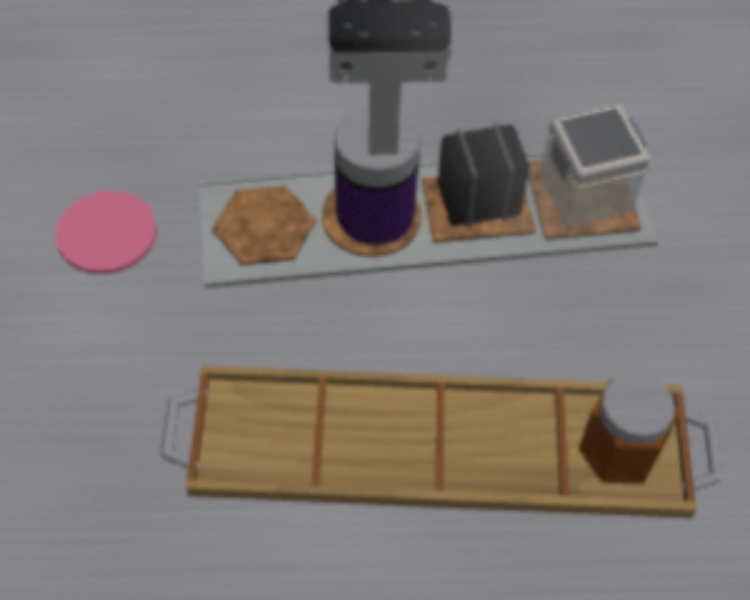

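Honey jar stands upright in the left-hand bay (crop ~630,430); gripper is above the food jar. Descend and grip.

Call:
send_rows --series '[[[1, -1, -2, 10, 0], [1, -1, -2, 30, 0], [1, -1, -2, 55, 0], [1, -1, -2, 80, 0], [1, -1, -2, 98, 0], [1, -1, -2, 106, 0], [1, -1, -2, 106, 0], [0, -1, -2, 106, 0], [0, -1, -2, 106, 0], [0, -1, -2, 106, 0]]]' --newtons 30

```text
clock: 10.5
eef_pos: [452.6, 26.0, 44.2]
eef_rot: [3.14, -0.0, 1.571]
wrist_force: [0.3, 0.7, 1.1]
finger_gap: 73.0
```

Call:
send_rows --series '[[[0, 0, 0, 0, 0], [0, 0, 0, 0, 0], [0, 0, 0, 0, 0], [0, 0, 0, 0, 0]]]'

```text
clock: 10.9
eef_pos: [452.5, 26.0, 43.9]
eef_rot: [3.141, 0.0, 1.571]
wrist_force: [0.0, 0.9, 5.9]
finger_gap: 61.5
```

```bash
python3 -c "
from h import *
s=manip.read_state();print(s['clock'],s['eef_pos'],s['wrist_force'],s['finger_gap'])
print(to([652.5,107,150],86.3))"
```

```text
10.9 [452.52740165  26.00649454  43.88920504] [0.03731806 0.86718211 5.89076183] 61.5344058360134
(array([  81.,  200., -106.]), np.float64(3.7))
```

Call:
send_rows --series '[[[0, 0, 0, -12, 0], [0, 0, 0, -45, 0], [0, 0, 0, -85, 0], [0, 4, 10, -106, 0], [0, 16, 40, -106, 1], [0, 31, 75, -106, 2], [0, 45, 110, -106, 3], [0, 59, 145, -106, 3.7], [0, 71, 175, -106, 3.7], [0, 78, 192, -106, 3.7]]]'

```text
clock: 11.9
eef_pos: [645.4, 104.9, 149.3]
eef_rot: [-3.141, 0.0, 1.507]
wrist_force: [-0.9, -0.2, -2.6]
finger_gap: 61.8
```

Call:
send_rows --series '[[[0, 3, 6, 0, 0], [0, 3, 8, 0, 0], [0, 3, 8, 0, 0], [0, 3, 8, 0, 0], [0, 3, 8, 0, 0]]]'

```text
clock: 12.4
eef_pos: [652.1, 106.2, 150.0]
eef_rot: [3.141, -0.0, 1.506]
wrist_force: [1.0, -0.1, -3.1]
finger_gap: 61.8
```

```bash
python3 -c "
from h import *
s=manip.read_state();print(s['clock'],s['eef_pos'],s['wrist_force'],s['finger_gap'])
print(to([652.5,107,38.9],86.3))"
```

```text
12.4 [652.05459546 106.16730007 149.96214314] [ 0.97089422 -0.08484307 -3.10593056] 61.763754942189635
(array([  0.9,   0.4, 111.1]), np.float64(-0.0))
```

Call:
send_rows --series '[[[0, 1, 0.5, 20, 0], [0, 1, 0.5, 45, 0], [0, 1, 0.5, 70, 0], [0, 1, 0.5, 90, 0], [0, 1, 0.5, 100, 0], [0, 1, 0.5, 105, 0], [0, 1, 0.5, 108, 0], [0, 1, 0.5, 109.5, 0], [0, 1, 0.5, 110.5, 0], [0, 1, 0.5, 111, 0]]]'

```text
clock: 13.4
eef_pos: [653.2, 107.5, 39.0]
eef_rot: [3.141, -0.0, 1.506]
wrist_force: [0.4, -0.2, -2.7]
finger_gap: 61.7
```

Call:
send_rows --series '[[[0, 0, 0, 0.3, 0], [0, 0, 0, 0.3, 0], [0.75, 0, 0, 0.3, 0], [0.85, 0, 0, 0.3, 0], [1, 0, 0, 0.3, 0], [1, 0, 0, 0.3, 0], [1, 0, 0, 0.3, 0], [1, 0, 0, -10, 0], [1, 0, 0, -40, 0], [1, 0, 0, -80, 0]]]'

```text
clock: 14.4
eef_pos: [652.2, 107.4, 118.6]
eef_rot: [-3.139, 0.0, 1.506]
wrist_force: [-0.3, -0.4, 0.7]
finger_gap: 94.1
```

```bash
python3 -c "
from h import *
s=manip.read_state();print(s['clock'],s['eef_pos'],s['wrist_force'],s['finger_gap'])
print(to([441,108,150],98.5))"
```

```text
14.4 [652.19439997 107.3526529  118.57715534] [-0.31286873 -0.36864701  0.74990112] 94.13019721713445
(array([ -13. , -210.9,  -30.8]), np.float64(-12.2))
```

Call:
send_rows --series '[[[1, 0, 0, -30, 0], [1, -2, -35, -31, -2], [1, -4, -70, -31, -4], [1, -6, -105, -31, -6], [1, -9, -140, -31, -9], [1, -11, -175, -31, -12], [1, -13, -200, -31, -12], [1, -13, -211, -31, -12], [1, -13, -211, -31, -12], [1, -13, -211, -31, -12]]]'

```text
clock: 15.4
eef_pos: [442.6, 108.2, 150.0]
eef_rot: [3.14, 0.0, 1.716]
wrist_force: [-0.7, -0.4, 1.0]
finger_gap: 94.0
```

```bash
python3 -c "
from h import *
s=manip.read_state();print(s['clock'],s['eef_pos'],s['wrist_force'],s['finger_gap'])
print(to([441,108,38],98.5))
c=manip.camera('scene');cv2.imwrite('pics/p3.png',cv2.resize(c['img'][80:320,140:440,::-1],None,fx=2.5,fy=2.5))
"
```

```text
15.4 [442.63251406 108.16598747 150.03833054] [-0.73429275 -0.39743432  1.02457449] 93.98104735267833
(array([ 1.00e-01, -1.80e+00,  1.12e+02]), np.float64(-0.2))
```

View pics/p3.png

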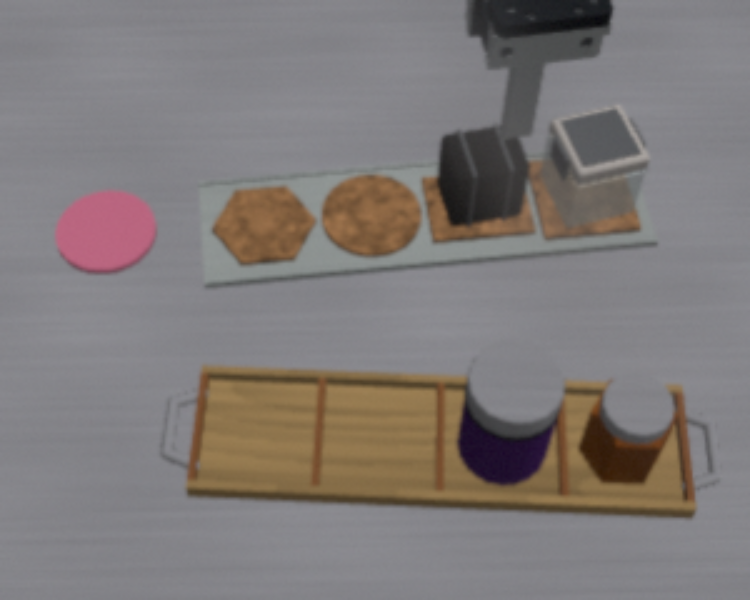

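Food jar stands in the next bay (crop ~510,430). The gripper hangs over the ice block; grip it.

Call:
send_rows --series '[[[1, 0, -1.5, 10, 0], [1, 0, -1.5, 30, 0], [1, 0, -1.5, 55, 0], [1, 0, -1.5, 80, 0], [1, 0, -1.5, 102, 0], [1, 0, -1.5, 112, 0], [1, 0, -1.5, 112, 0], [0, 0, -1.5, 112, 0], [0, 0, -1.5, 112, 0], [0, 0, -1.5, 112, 0]]]' --newtons 22

```text
clock: 16.45
eef_pos: [440.6, 108.0, 38.3]
eef_rot: [3.14, -0.0, 1.716]
wrist_force: [0.1, -0.3, -0.3]
finger_gap: 72.9
```

Call:
send_rows --series '[[[0, 0, 0, 0, 0], [0, 0, 0, 0, 0], [0, 0, 0, 0, 0], [0, 0, 0, 0, 0], [0, 0, 0, 0, 0]]]'

```text
clock: 16.95
eef_pos: [440.2, 107.9, 37.6]
eef_rot: [3.141, -0.0, 1.716]
wrist_force: [0.2, -0.3, 2.9]
finger_gap: 46.1
```

```bash
python3 -c "
from h import *
s=manip.read_state();print(s['clock'],s['eef_pos'],s['eef_rot'],s['wrist_force'],s['finger_gap'])
print(to([647,23,148],86.3))"
```

```text
16.95 [440.16360745 107.89900736  37.61408225] [ 3.14145485e+00 -1.97966778e-05  1.71560194e+00] [ 0.15964591 -0.27459698  2.91116091] 46.099342010209604
(array([-113.9,  192.4, -110.4]), np.float64(12.0))
```

Call:
send_rows --series '[[[0, 0, 0, -12, 0], [0, 0, 0, -45, 0], [0, 0, 0, -85, 0], [0, -6, 10, -110, 0], [0, -24, 40, -110, 3], [0, -44, 74, -110, 6], [0, -64, 108, -110, 9], [0, -84, 142, -110, 12], [0, -101, 171, -110, 12], [0, -110, 186, -110, 12]]]'

```text
clock: 17.95
eef_pos: [641.5, 24.7, 147.7]
eef_rot: [-3.141, 0.0, 1.505]
wrist_force: [-0.9, -0.4, -2.1]
finger_gap: 46.5
```

Call:
send_rows --series '[[[0, -3, 6, 0, 0], [0, -3, 6, 0, 0], [0, -3, 6, 0, 0], [0, -3, 6, 0, 0]]]'

```text
clock: 18.35
eef_pos: [645.2, 23.0, 147.9]
eef_rot: [3.142, -0.0, 1.507]
wrist_force: [0.1, -0.7, -2.7]
finger_gap: 46.6
```

```bash
python3 -c "
from h import *
s=manip.read_state();print(s['clock'],s['eef_pos'],s['wrist_force'],s['finger_gap'])
print(to([647,23,32.6],86.3))"
```

```text
18.35 [645.20683836  23.0313962  147.94776576] [ 0.11331486 -0.69193017 -2.68664258] 46.57300362233674
(array([1.000e-01, 1.800e+00, 1.153e+02]), np.float64(0.0))
```

Call:
send_rows --series '[[[0, 0, 1.8, 20, 0], [0, 0, 1.8, 45, 0], [0, 0, 1.8, 70, 0], [0, 0, 1.8, 92, 0], [0, 0, 1.8, 104, 0], [0, 0, 1.8, 109, 0], [0, 0, 1.8, 112, 0], [0, 0, 1.8, 113.5, 0], [0, 0, 1.8, 114.5, 0], [0, 0, 1.8, 115, 0]]]'

```text
clock: 19.35
eef_pos: [647.9, 22.4, 33.1]
eef_rot: [3.141, -0.0, 1.506]
wrist_force: [0.2, -0.3, -1.6]
finger_gap: 46.2
```

Call:
send_rows --series '[[[0, 0, 0, 0.3, 0], [0, 0, 0, 0.3, 0], [0.6, 0, 0, 0.3, 0], [0.75, 0, 0, 0.3, 0], [1, 0, 0, 0.3, 0], [1, 0, 0, 0.3, 0], [1, 0, 0, 0.3, 0], [1, 0, 0, -10, 0], [1, 0, 0, -40, 0], [1, 0, 0, -80, 0]]]'

```text
clock: 20.35
eef_pos: [646.8, 22.4, 112.6]
eef_rot: [-3.139, 0.0, 1.506]
wrist_force: [-0.0, -0.4, -0.2]
finger_gap: 93.8
```

```bash
python3 -c "
from h import *
s=manip.read_state();print(s['clock'],s['eef_pos'],s['wrist_force'],s['finger_gap'])
print(to([435.2,194,150],102.5))"
```

```text
20.35 [646.79852331  22.40032021 112.59421078] [-0.01571986 -0.36966971 -0.17999845] 93.79296308735263
(array([ 157.6, -222.3,  -36.8]), np.float64(-16.2))
```

Call:
send_rows --series '[[[1, 0, 0, -36, 0], [1, 20, -28, -37, -2], [1, 42, -60, -37, -4], [1, 65, -92, -37, -7], [1, 88, -124, -37, -10], [1, 111, -156, -37, -13], [1, 134, -188, -37, -16], [1, 150, -212, -37, -16], [1, 157, -222, -37, -16], [1, 157, -222, -37, -16]]]'

```text
clock: 21.35
eef_pos: [435.9, 194.0, 150.3]
eef_rot: [3.14, -0.0, 1.787]
wrist_force: [0.6, 0.3, 0.6]
finger_gap: 94.2
```

```bash
python3 -c "
from h import *
c=manip.camera('scene');cv2.imwrite('pics/p4.png',cv2.resize(c['img'][80:320,140:440,::-1],None,fx=2.5,fy=2.5))
s=manip.read_state();print(s['clock'],s['eef_pos'],s['wrist_force'],s['finger_gap'])
print(to([435,194,38],102.5))
"
```

```text
21.4 [436.72572749 193.42559305 150.12818149] [ 1.0321099  -0.73584074 -0.95231947] 94.05529121486717
(array([  0.9,  -1.7, 112.1]), np.float64(-0.2))
```

View pics/p4.png

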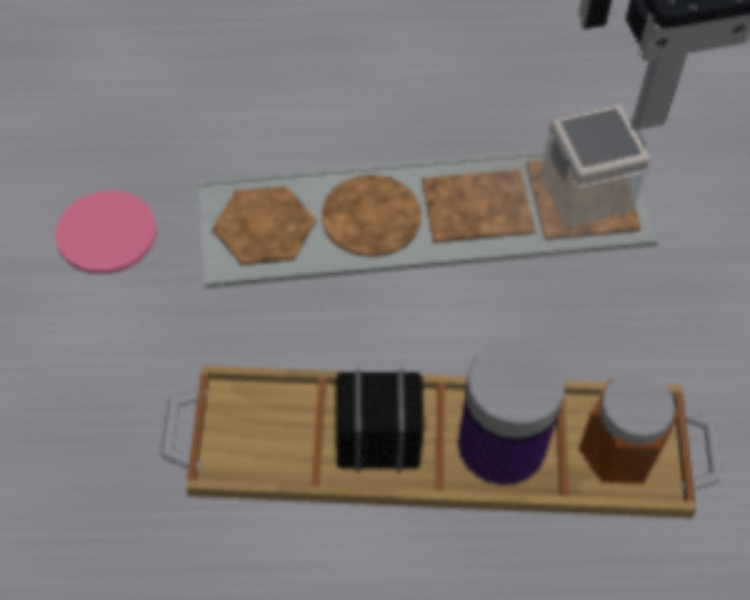

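Ice block stands in its bay (crop ~380,420); the clip box's clips face along the row (crop ~643,128), so gripping across its x is right.

Call:
send_rows --series '[[[1, 1, -1.5, 10, 0], [1, 1, -1.5, 30, 0], [1, 1, -1.5, 55, 0], [1, 1, -1.5, 80, 0], [1, 1, -1.5, 102, 0], [1, 1, -1.5, 112, 0], [1, 1, -1.5, 112, 0], [0, 1, -1.5, 112, 0], [0, 1, -1.5, 112, 0], [0, 1, -1.5, 112, 0]]]' --newtons 20

```text
clock: 22.4
eef_pos: [435.0, 194.2, 38.4]
eef_rot: [3.14, -0.0, 1.785]
wrist_force: [0.0, 0.7, -0.5]
finger_gap: 73.6
```

Call:
send_rows --series '[[[0, 0, 0, 0, 0], [0, 0, 0, 0, 0], [0, 0, 0, 0, 0], [0, 0, 0, 0, 0], [0, 0, 0, 0, 0]]]'

```text
clock: 22.9
eef_pos: [434.7, 194.1, 37.8]
eef_rot: [3.141, -0.0, 1.786]
wrist_force: [-1.3, -0.1, 6.3]
finger_gap: 58.8
```

```bash
python3 -c "
from h import *
s=manip.read_state();print(s['clock'],s['eef_pos'],s['eef_rot'],s['wrist_force'],s['finger_gap'])
print(to([641.6,-61,158],86.3))"
```

```text
22.9 [434.70810157 194.12012948  37.84160254] [ 3.14109432e+00 -6.92985312e-05  1.78552729e+00] [-1.3229966  -0.1036028   6.32833749] 58.84557178579809
(array([-293.3,  147.8, -120.1]), np.float64(16.0))
```

Call:
send_rows --series '[[[0, 0, 0, -12, 0], [0, 0, 0, -45, 0], [0, 0, 0, -85, 0], [0, -16, 8, -115, 1], [0, -50, 25, -120, 4], [0, -88, 44, -120, 7], [0, -126, 63, -120, 10], [0, -164, 82, -120, 13], [0, -202, 101, -120, 16], [0, -235, 118, -120, 16]]]'

```text
clock: 23.9
eef_pos: [600.6, -12.3, 158.0]
eef_rot: [-3.141, 0.0, 1.504]
wrist_force: [-0.2, 1.3, -1.9]
finger_gap: 58.5
```

Call:
send_rows --series '[[[0, -20, 24, 0, 0], [0, -38, 40, 0, 0], [0, -48, 44, 0, 0], [0, -48, 44, 0, 0], [0, -48, 44, 0, 0], [0, -48, 44, 0, 0]]]'

```text
clock: 24.5
eef_pos: [640.2, -60.1, 157.9]
eef_rot: [3.142, -0.0, 1.507]
wrist_force: [0.5, 1.0, -1.4]
finger_gap: 58.4
```

```bash
python3 -c "
from h import *
s=manip.read_state();print(s['clock'],s['eef_pos'],s['wrist_force'],s['finger_gap'])
print(to([641.6,-61,32.8],86.3))"
```

```text
24.5 [640.24038565 -60.13492073 157.90104356] [ 0.53449536  0.97519098 -1.43330337] 58.38554887915445
(array([ -0.8,   1.4, 125.1]), np.float64(0.1))
```

Call:
send_rows --series '[[[0, -1, 1.4, 25, 0], [0, -1, 1.4, 52, 0], [0, -1, 1.4, 80, 0], [0, -1, 1.4, 102, 0], [0, -1, 1.4, 114, 0], [0, -1, 1.4, 119, 0], [0, -1, 1.4, 122, 0], [0, -1, 1.4, 123.5, 0], [0, -1, 1.4, 124.5, 0], [0, -1, 1.4, 125, 0]]]'

```text
clock: 25.5
eef_pos: [642.3, -62.3, 33.1]
eef_rot: [3.141, 0.0, 1.506]
wrist_force: [-1.2, -0.1, -1.8]
finger_gap: 58.9
```

Call:
send_rows --series '[[[0, 0, 0, 0.3, 0], [0, 0, 0, 0.3, 0], [0.7, 0, 0, 0.3, 0], [0.85, 0, 0, 0.3, 0], [1, 0, 0, 0.3, 0], [1, 0, 0, 0.3, 0], [1, 0, 0, 0.3, 0], [1, 0, 0, -10, 0], [1, 0, 0, -40, 0], [1, 0, 0, -80, 0]]]'

```text
clock: 26.5
eef_pos: [641.2, -62.1, 112.6]
eef_rot: [-3.139, -0.0, 1.506]
wrist_force: [0.6, -1.1, 0.4]
finger_gap: 93.8
```

Call:
send_rows --series '[[[1, 0, 0, -40, 0], [1, 0, -40, -60, 0], [1, 0, -90, -60, 0], [1, 0, -140, -60, 0], [1, 0, -190, -60, 0], [1, 0, -230, -60, 0], [1, 0, -230, -60, 0], [1, 0, -230, -60, 0], [1, 0, -230, -60, 0]]]'

```text
clock: 27.4
eef_pos: [413.6, -47.6, 173.1]
eef_rot: [3.14, 0.0, 1.506]
wrist_force: [-0.5, -0.6, -0.9]
finger_gap: 93.8
```

Run:
```python
from h import *
C=[manip.camera(n) for n in('scene','top')]
cv2.imwrite('pics/p5.png',cv2.resize(C[0]['img'][80:320,140:440,::-1],None,fx=2.5,fy=2.5))
s=manip.read_state();print(s['clock'],s['eef_pos'],s['wrist_force'],s['finger_gap'])
R=Ro.from_euler('z',-3.7,degrees=True)
for n,y in(('honeyjar',126),('foodjar',42),('iceblock',-42),('clipbox',-126)):
    p=R.apply([0,y,0])+[649.7,64.9,4]
    for c in C:
        q=proj(c,[p+[0,0,30]])[0]
        for d in manip.silhouettes(n,c):
            l,t,w,h=d['rect']
            if d["conf"]>.3 and l-5<q[0]<l+w+5 and t-5<q[1]<t+h+5:
                f,e=fit(n,[(c,d['pixels'])],[p[0],p[1],-4],4)
                print(n,e,(R.inv().apply([f[0]-649.7,f[1]-64.9,0])-[0,y,0]).round(1)); break
```

```text
27.5 [413.31474174 -47.49759238 172.52966155] [-0.11481999 -0.60596278 -0.08833106] 94.10606378956015
honeyjar 0.046 [ 2.3 -2.6  0. ]
honeyjar 0.036 [ 0.4 -0.4  0. ]
foodjar 0.048 [0.6 0.9 0. ]
foodjar 0.039 [1.8 2.7 0. ]
iceblock 0.122 [ 0.9 -0.9  0. ]
iceblock 0.076 [2.1 0.1 0. ]
clipbox 0.057 [ 1.7 -2.3  0. ]
clipbox 0.06 [ 1.7 -1.7  0. ]
```

View pics/p5.png

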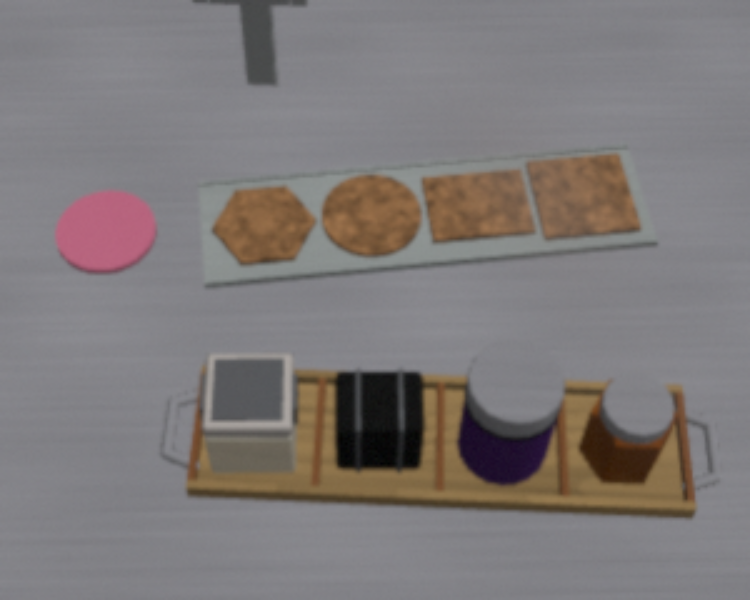

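All four stand upright in their bays, within about 3 mm of centre, and the gripper is clear.

```bash
python3 -c "
from cell import manip
print(manip.sign_off())"
```

```text
the job is handed in; nothing more can be done
None
```

All four things are in the carrier in reverse order and the job is handed in, at about 28 s on the robot's clock against the 102 s limit. I moved them one at a time:

| Thing | Place on the tray (from the left) | Bay in the carrier |
|---|---|---|
| Clip box | 1st | right-hand |
| Ice block | 2nd | second from the right |
| Food jar | 3rd | second from the left |
| Honey jar | 4th | left-hand |

In the last pictures from both cameras, every thing stands upright and released, at most about 3 mm from its bay centre. The gripper is open and well clear, and the pink look-alike mat was not touched.

In the scene camera the ice block's outline fitted less well than the others (0.12 mismatch). Its position still agreed with the other camera to about 1 mm. I judged that each thing sits flat on the bay floor from the set-down heights and the pictures; the height was not measured separately. No checks failed, and the hand-in reported no verdict.

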